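Work the iris damper open and set it to the index clip

TASK

Using only the fingertips, push the lever of the iris damper round to the robot's left as far as its stop, so that the iris is fully open; then push it back from the other side until the ring's pointer stands in line with the index clip on the scale, and come away. Push on one flat side of the lever's tab at a time: do not pinch it between the fingers or press down on its top. Do not shift the index clip, and leave the other things on the chest where they are.

Things in the scene. Friction and masses are not known exactly. Their poses are not given: they have to be found in the camera images.
- damper: Iris damper on a 170x170x12 mm plywood board fixed to the chest top. Origin: duct axis, underside of board (z = 0); z up, x from lever side to scale side, within 0.3 rad of the robot's x. Round scale flange 170 mm across (40 to 44 mm high); on it the turning ring, 134 mm across (46 to 54 high). Only the lever's tab is higher than 58 mm. Thin iris blades in the duct follow the ring.
- iris_ring (a joint): Turn of the ring about the damper's z, rad, positive counter-clockwise from above. At q the lever points along damper direction pi + q (q = 0: damper's -x, to the robot), the pointer along q. Hard stops: -0.8 (lever farthest to the robot's left, iris fully open) and 0.8 (right, iris closed down). Starts -0.3 to 0.7. Friction only, about 2 N at the tab; stays where left, no spring or play.
- lever_tab (a point): Centre of the lever's upright steel tab: 100 mm from the damper's axis, 70 mm above the chest. Tab: 18 mm long radially, 12 mm thick along its travel, from 49 to 93 mm above the chest. It stands on a flat arm 16 mm wide (50 to 55 mm high, out to 108 mm from the axis). Push its flat sides with the fingertips 58 to 75 mm above the chest, clear of the scale flange.
- pointer_tip (a point): Tip of the dark triangular pointer (16 mm long, 16 mm wide at its base) lying across the ring, on the far side from the lever, 75 mm from the damper's axis, 50 mm above the chest.
- index_clip (a joint): Where the index clip stands on the scale: direction about the damper's axis, rad, same zero and sense as iris_ring, so the pointer faces the clip when iris_ring equals index_clip. Starts between -0.35 and 0.6; stiff (over 20 N to slide it), must stay.
- index_tip (a point): Tip of the index clip, 75 mm from the damper's axis, 50 mm above the chest; pointer_tip meets it when the ring is set. The clip is a dark block 20 mm wide, 13 mm radially, its top 58 mm above the chest with its 9 mm screw head, with a small triangle pointing inwards, on the rim of the scale on the far side from the lever.
- spray: Bystander: red-capped aerosol can, 67 mm across, 209 tall, at the back left. Loose, to be left alone; origin at the centre of its underside.
- stir_pot: Bystander: cream round pot with a stick in it, 85 mm across, 191 tall with the stick, at the back right. Loose, to be left alone; origin at the centre of its underside.
- filter: Bystander: blue spin-on oil filter, 70 mm across, 89 tall, at the left. Loose, to be left alone; origin at the centre of its underside.
- glass_jar: Bystander: clear glass jar, 70 mm across, 83 tall, at the right. Loose, to be left alone; origin at the centre of its underside.
- tape_roll: Bystander: roll of masking tape lying flat, 100 mm across, 25 tall, at the front right. Loose, to be left alone; origin at the centre of its underside.
- spanner: Bystander: combination spanner lying flat, 28x164x8 mm, along its y axis, at the front edge. Loose, to be left alone; origin at the centre of its underside.
- pad: Bystander: curved brake pad lying flat, 48x108x12 mm, along its y axis, close to the right of the damper's board. Loose, to be left alone; origin at the centre of its underside.
- nut: Bystander: hexagon nut lying flat, 19x22x10 mm, close to the left of the damper's board. Loose, to be left alone; origin at the centre of its underside.

How it is judged:
On the way:
1. the lever is pushed to its left stop, the iris fully open (value of joint iris_ring below -0.75 rad), for 0.1 s.
At the end, for the whole second after the job is handed in: The pointer stands in line with the index clip (their tips within 4 mm of each other, about 3 degrees), with the ring at rest, after the lever has been at its left stop (within 0.05 rad) on the way (horizontal distance between pointer_tip and index_tip below 0.004 m and velocity of joint iris_ring between -0.03 and 0.03 rad/s); the robot touches nothing.
It fails at once if the lever's tab is pinched: both of its flat sides pressed at once (contact force between the fingers and tab_right_face above 1.5 N and contact force between the fingers and tab_left_face above 1.5 N).
It fails at once if the index clip is shifted (distance of index_tip from where it was at the start of the episode above 0.004 m).
It fails at once if a bystander is lifted or moved by more than 20 mm (distance of any of spray, stir_pot, filter, glass_jar, tape_roll, spanner, pad, nut from where it was at the start of the episode above 0.02 m).
It also fails if it takes over 61 s, if anything falls off the work surface, if the arm or the gripper's body presses on something with over 40 N, if the wrist force passes 120 N, or if a joint passes its speed limit or range.

ROBOT

A 7-joint arm with a two-finger parallel gripper is mounted at the origin on a cart in front of the work surface, level with it; the furniture and walls round the work are solid. World frame = base frame: x ahead of the robot, y to its left, z up, the work surface at z = 0. Lengths are in m, angles in rad, forces in N, time in s.
With the tool pointing down it reaches from about 0.4 to 0.85 m from the base axis. Payload 4.5 kg.
Tool frame: the origin (TCP) lies on the centre line of the jaws, within the pads' length; the fingertips stand 14 mm ahead of it and the grasp point (between the pads) lies 5 mm behind it (r.tip_extent is the distance from the TCP to the fingertips, in m); z points along the fingers, y is the line along which they close (so a half turn about z gives the same grasp; the last joint's range is limited). The gripper opens to 88 mm and grips with 3 to 60 N. Pads are 18 mm wide; open, the fingers measure 123 mm over their backs; the gripper's body (75 mm by 187 mm) begins 45 mm behind the grasp point.
Start: joints at [1.177, 0.689, -0.195, 1.565, 0.157, 0.902, -0.215], TCP at [0.259, -0.569, 0.224] pointing down, gripper open.
Joint ranges: [-3.01, 3.01], [-0.46, 2.08], [-1.47, 1.51], [0.13, 2.56], [-1, 4.14], [0.04, 2.09], [-2.66, 2.66]. Speed limits (rad/s): [2.57, 2.57, 3.14, 3.14, 3.14, 3.14, 3.14].

INTERFACE

Orientations are given as a unit quaternion [x, y, z, w].
In Python, from station import r, eyes gives the robot as it stands.
- The arm moves only by the tool send_rows, never from a script. Its argument "moves" is text: rows parted by semicolons, each of 6 numbers parted by spaces: the shift along the tool's x, y, z normalised to -1 to 1, where 1 is 20 mm, then the turn, a rotation vector about the tool's x, y, z normalised to -1 to 1, where 1 is 0.1 rad. A call has exactly 5 rows; each row shifts and turns the commanded pose from where the row before left it, along the tool's axes as they then stand; what a row does not reach is not made up. A row lasts 1/10 s, in which the tool goes at most 50 mm and 8.59 degrees, less where a joint would pass 70% of its speed; a pose out of reach is approached as far as the arm can. A call with a number of a shift or a turn outside -1 to 1 is refused whole. A call with a gripper value outside its range is refused whole. "grip" is the closure, from -1 (fully open) to 1 (shut), set as the call begins (left out, the last holds). The fingers move at their own pace and stop on an object; "squeeze" is the grip in N (left out, the last holds). Time passes only in rows, so rows that do not move let the fingers close, or fill a call up. It gives the time, the measured TCP pose, the force, the opening and the grip force at its end, in the units of the state.
- r.sense(): the state, without advancing time (a new reading comes with each control period).
- eyes.snapshot(name): name is "side" or "top"; returns a dict with "color" (480x640x3 uint8, red, green, blue), "intrinsics" (3x3 intrinsics, pixels), "eye" and "orientation" of the camera in the world. Camera axes: x right, y up, looking along -z (the intrinsics and any distortion apply to the point x, -y, -z); pixel columns grow to the right and rows downward; lengths in m; the calibration is good to about 2 mm. A picture is of the moment at which its call begins. There is no depth.
- r.sign_off(): hands the job in; it is judged then, once.
The state is a dict: "time_s": time; "joint_pos": joint angles; "qvel": joint speeds; "tau": joint torques, N m; "ee_pos": TCP position; "eef_rot": TCP orientation; "wrist_force": force on the tool from outside, world axes, zero at the start; "moment": the same for the moment, N m; "grip_width": finger opening in m; "grip_force": force on a finger pad.
Only numpy, scipy, OpenCV 4.12 (cv2) and the standard library are available. Lean on these libraries where they do the work, as an engineer would, in place of code of your own. Each camera call takes 0.05 s, during which the arm holds its last target. There are 200 camera calls.

## Working session

There is one attempt and no reset: what is moved stays moved. The work goes in short steps, Python scripts to look and compute and a tool call to move; the robot and the scene stay as the last step left them, time stands still between calls to the robot, and variables do not carry over. Pictures are saved under pics/ and viewed, at most 10 in all, crops included, and the job is handed in when it is done.

Besides the shell and the picture viewer there is one more tool, called in YAML: its name, and indented under it one key for each argument. send_rows: Moves the arm, as the interface text tells. Scaled input: -1 to 1 covers 20 mm each way for a shift and 0.1 rad each way for a turn. Its arguments: {"type":"object","properties":{"moves":{"type":"string"},"grip":{"type":"number"},"squeeze":{"type":"number"}},"required":["moves"]}

```bash
mkdir -p pics; ls; cat > h.py <<'E'
import numpy as np, cv2
from station import r, eyes
from scipy.spatial.transform import Rotation as R
def snap(n,f=None):
    s=eyes.snapshot(n)
    if f: cv2.imwrite('pics/'+f,cv2.cvtColor(s['color'],cv2.COLOR_RGB2BGR))
    return s
def ray(s,u,v):
    K=np.array(s['intrinsics']); d=np.linalg.inv(K)@[u,v,1]; d=d*[1,-1,-1]
    o=np.array(s['orientation']); M=R.from_quat(o).as_matrix() if o.size==4 else o
    return np.array(s['eye']),M@d
def at(s,u,v,z):
    e,d=ray(s,u,v); return e+d*(z-e[2])/d[2]
def proj(s,p):
    o=np.array(s['orientation']); M=R.from_quat(o).as_matrix() if o.size==4 else o
    c=M.T@(np.array(p)-s['eye'])*[1,-1,-1]; q=np.array(s['intrinsics'])@c; return q[:2]/q[2]
E
python3 - <<'E'
from h import *
for n in('top','side'):
    s=snap(n,n+'0.png'); print({k:v for k,v in s.items() if k!='color'})
print(r.sense(), r.tip_extent)
E
```

```text
pics
{'intrinsics': array([[469.76245128,   0.        , 319.67836325],
       [  0.        , 469.76245128, 237.80542936],
       [  0.        ,   0.        ,   1.        ]]), 'eye': array([0.33288392, 0.00540703, 0.96092229]), 'orientation': array([-0.06572067,  0.07684898,  0.73705077, -0.6682299 ])}
{'intrinsics': array([[517.7349088 ,   0.        , 327.49894604],
       [  0.        , 517.7349088 , 233.40494803],
       [  0.        ,   0.        ,   1.        ]]), 'eye': array([0.31618914, 0.9053707 , 0.64346336]), 'orientation': array([-0.05034372,  0.48495491,  0.86666276, -0.10573506])}
{'time_s': 0.1, 'joint_pos': array([ 1.17679054,  0.68990644, -0.19451513,  1.56621941,  0.15732032,
        0.90250383, -0.21510032]), 'qvel': array([ 3.29236867e-04, -5.62893269e-04,  3.18384486e-05, -2.98870580e-03,
       -5.35366996e-04,  8.75945124e-04,  5.43677178e-04]), 'tau': array([-3.26430316e-03, -5.28499639e+01, -1.27166145e+00, -1.53837115e+01,
       -5.25701477e-02,  1.95968700e-03,  1.51342346e-05]), 'ee_pos': array([ 0.25900607, -0.56816447,  0.22289168]), 'eef_rot': array([ 9.77200811e-01,  2.12315564e-01, -2.41385445e-04, -7.86014622e-04]), 'wrist_force': array([-0.4632777 ,  0.45669981, -0.97295021]), 'moment': array([0.02567118, 0.03641947, 0.00503194]), 'grip_force': 0.0, 'grip_width': 0.08840483505229597} 0.014
```

View pics/top0.png

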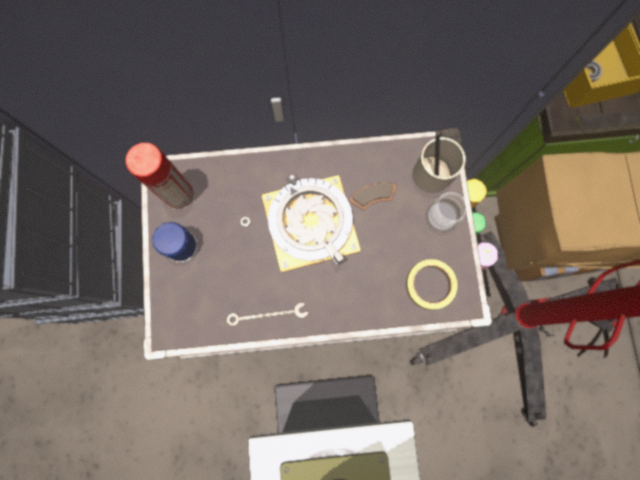

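View pics/side0.png

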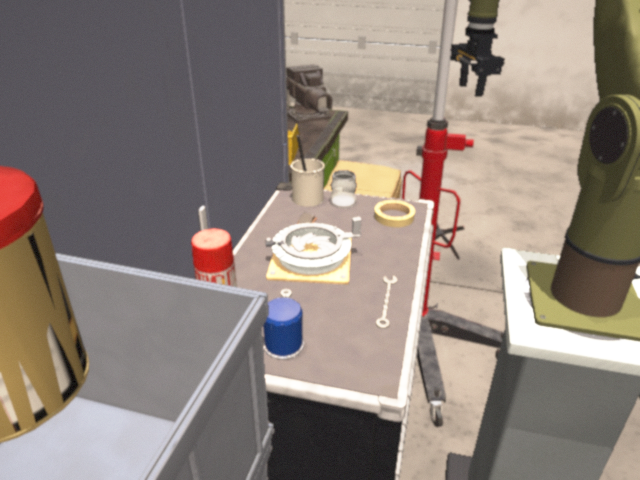

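The top view shows the damper centred near (311,220), the lever tab at about (337,256) and the clip at about (292,184). In the side view the tab is at (356,226) and the clip at (268,242). I'll enlarge the damper next.

```bash
python3 - <<'E'
from h import *
im=cv2.imread('pics/top0.png')[165:285,245:405]
cv2.imwrite('pics/c1.png',cv2.resize(im,None,fx=5,fy=5,interpolation=cv2.INTER_CUBIC))
s=snap('top')
for u,v in((264,191),(342,178),(359,254),(282,270)): print(at(s,u,v,.012))
print(at(s,311,219,.05),at(s,337,256,.093),at(s,292,184,.058))
E
```

```text
[0.63763595 0.08745202 0.012     ]
[ 0.65032885 -0.07901725  0.012     ]
[ 0.48469906 -0.09609668  0.012     ]
[0.467185   0.06354411 0.012     ]
[ 0.55829625 -0.00478789  0.05      ] [ 0.47197941 -0.04599331  0.093     ] [0.63205621 0.02643859 0.058     ]
```

View pics/c1.png

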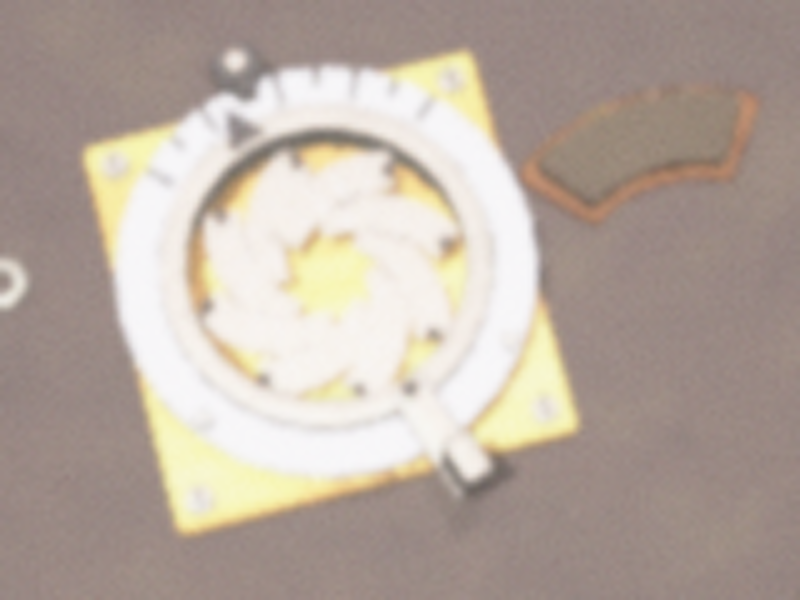

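The crop shows the board corners at (85,147), (470,50), (580,430) and (180,535). The clip's screw head is at (236,62), the pointer at (240,125), and the tab top at (470,455). I'll fit the damper pose, q and the clip angle together.

```bash
cat >> h.py <<'E'
def c2p(u,v,x0=245,y0=165,k=5): return (u+.5)/k-.5+x0,(v+.5)/k-.5+y0
E
python3 - <<'E'
from h import *
from scipy.optimize import least_squares
s=snap('top')
C=[((85,147),(.085,.085)),((470,50),(.085,-.085)),((580,430),(-.085,-.085)),((180,535),(-.085,.085))]
def w(p,x,z): 
    c,n=np.cos(x[2]),np.sin(x[2]); return [x[0]+c*p[0]-n*p[1],x[1]+n*p[0]+c*p[1],z]
f=lambda x: np.concatenate([proj(s,w(p,x,.012))-c2p(*u) for u,p in C]+[proj(s,w((0,0),x,.054))-c2p(327.5,263),proj(s,w((0,0),x,.044))-c2p(328.5,270)])
o=least_squares(f,[.56,0,.1]); x=o.x; print(x,o.fun.round(1))
def pol(u,v,z):
    p=at(s,*c2p(u,v),z); d=p[:2]-x[:2]; return p.round(4),np.hypot(*d).round(4),np.arctan2(d[1],d[0])-x[2]
for n,u,v,z in(('head',236,60,.058),('cliptip',245,96,.05),('ptip',236,110,.054),('pbase',243,142,.054),('tabtop',468,453,.093),('armroot',408,395,.055),('armroot2',432,428,.055)): 
    print(n,*pol(u,v,z))
np.save('x.npy',x)
for q in(-.8,): print(w((-.1*np.cos(q),-.1*np.sin(q)),x,.07))
E
```

```text
[ 0.56128312 -0.00335249  0.16054361] [-0.6  0.   0.5 -0.2  0.3  0.2 -0.1  0.2  0.  -0.1 -0.1 -0.3]
head [0.6476 0.0255 0.058 ] 0.091 0.16184558354824632
cliptip [0.6348 0.0234 0.05  ] 0.0782 0.18792326218871072
ptip [0.628  0.0274 0.054 ] 0.0734 0.27166567267917097
pbase [0.6143 0.0258 0.054 ] 0.0605 0.34165086862983174
tabtop [ 0.4733 -0.0484  0.093 ] 0.0989 -2.8291622197355157
armroot [ 0.5047 -0.0297  0.055 ] 0.0625 -2.8660891256607615
armroot2 [ 0.4907 -0.0378  0.055 ] 0.0786 -2.848792074281222
[np.float64(0.48104108899745407), np.float64(0.056323442864880946), 0.07]
```

send_rows:
  moves: "0.8 -0.68 0 0 0 0;0.82 -0.68 0 0 0 0;0.82 -0.68 0 0 0 0;0.82 -0.68 0 0 0 0;0.82 -0.68 0 0 0 0"
  grip: 1
  squeeze: 10

```text
time_s: 0.7
ee_pos: [0.3056, -0.4721, 0.2235]
eef_rot: [0.977, 0.212, -0.0, -0.0]
wrist_force: [0.7, 0.6, 0.3]
grip_width: 0.0503
grip_force: 0.0
```

send_rows:
  moves: "0.82 -0.68 0 0 0 0;0.82 -0.68 0 0 0 0;0.82 -0.68 0 0 0 0;0.82 -0.68 0 0 0 0;0.82 -0.68 0 0 0 0"

```text
time_s: 1.2
ee_pos: [0.352, -0.3762, 0.2236]
eef_rot: [0.977, 0.212, -0.0, -0.0]
wrist_force: [-0.3, -0.6, -0.8]
grip_width: 0.0104
grip_force: 0.0
```

send_rows:
  moves: "0.82 -0.68 0 0 0 0;0.82 -0.68 0 0 0 0;0.82 -0.68 0 0 0 0;0.82 -0.68 0 0 0 0;0.82 -0.68 0 0 0 0"

```text
time_s: 1.7
ee_pos: [0.3984, -0.2804, 0.2236]
eef_rot: [0.977, 0.212, -0.0, 0.0]
wrist_force: [0.1, 0.4, 0.8]
grip_width: 0.0001
grip_force: 0.0
```

send_rows:
  moves: "0.82 -0.68 0 0 0 0;0.82 -0.68 0 0 0 0;0.82 -0.68 0 0 0 0;0.82 -0.68 0 0 0 0;0.82 -0.68 0 0 0 0"

```text
time_s: 2.2
ee_pos: [0.4448, -0.1844, 0.2236]
eef_rot: [0.977, 0.212, -0.0, 0.0]
wrist_force: [-0.6, -0.1, -1.4]
grip_width: 0.0004
grip_force: 0.0
```

send_rows:
  moves: "0.82 -0.68 0 0 0 -0.3;0.82 -0.68 0 0 0 0;0.82 -0.68 0 0 0 0;0.82 -0.68 0 0 0 0;0.82 -0.68 0 0 0 0"

```text
time_s: 2.7
ee_pos: [0.4889, -0.0875, 0.2236]
eef_rot: [0.974, 0.227, -0.0, 0.0]
wrist_force: [0.0, 0.1, 0.2]
grip_width: 0.0006
grip_force: 0.0
```

send_rows:
  moves: "0 0 1 0 0 0;0 0 1 0 0 0;0 0 1 0 0 0;0 0 1 0 0 0;0 0 1 0 0 0"

```text
time_s: 3.2
ee_pos: [0.4887, -0.0883, 0.1229]
eef_rot: [0.974, 0.227, 0.0, 0.0]
wrist_force: [0.5, -1.0, -0.8]
grip_width: 0.0001
grip_force: 0.0
```

```bash
python3 - <<'E'
from h import *
s=snap('top','t1.png'); im=cv2.imread('pics/t1.png')[165:285,245:405]
cv2.imwrite('pics/c2.png',cv2.resize(im,None,fx=5,fy=5,interpolation=cv2.INTER_CUBIC))
E
```

```text
(no output)
```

View pics/c2.png

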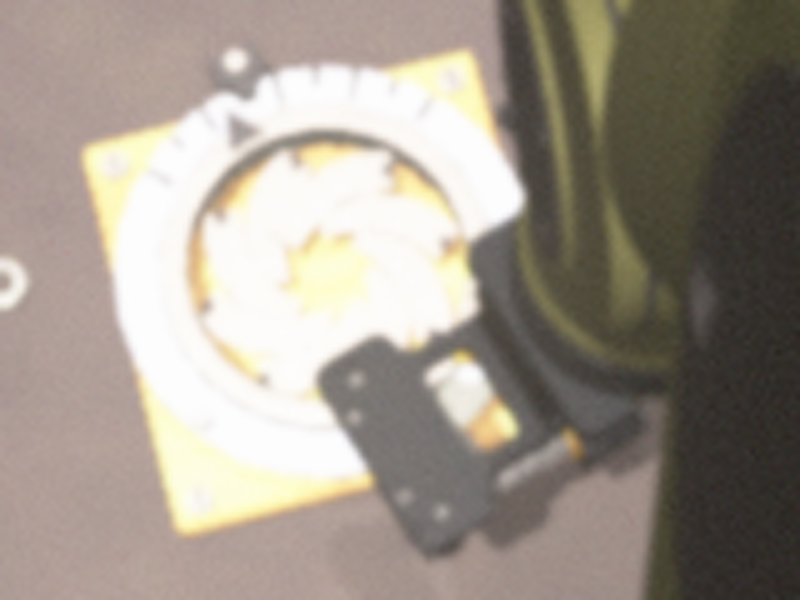

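The gripper's body hides the tab, and the fingertips stand to its right. The pointer is still at (240,125) and the clip's screw head at (236,60). I'll lower the tool and then push left.

send_rows:
  moves: "0 0 0.6 0 0 0;0 0 0.6 0 0 0;0 0 0.6 0 0 0;0 0 0.45 0 0 0;0 0 0 0 0 0"

```text
time_s: 3.75
ee_pos: [0.4879, -0.0882, 0.0776]
eef_rot: [0.974, 0.227, -0.001, -0.0]
wrist_force: [0.1, 0.3, 0.5]
grip_width: 0.0006
grip_force: 0.0
```

send_rows:
  moves: "0.1 -0.4 0 0 0 0;0.1 -0.2 0 0 0 0;0 -0.2 0 0 0 0;0 -0.2 0 0 0 0;0 0 0 0 0 0"

```text
time_s: 4.25
ee_pos: [0.4831, -0.0679, 0.0788]
eef_rot: [0.974, 0.227, -0.0, -0.0]
wrist_force: [1.8, 0.8, 0.7]
grip_width: 0.0004
grip_force: 0.0
```

```bash
cat > rel.py <<'E'
from h import *
x=np.load('x.npy'); t=r.sense(); M=R.from_quat(t['eef_rot']).as_matrix()
d=t['ee_pos'][:2]-x[:2]; yaw=np.arctan2(M[1,0],M[0,0])
print('r',np.hypot(*d),'q of tcp',(np.arctan2(-d[1],-d[0])-x[2]),'yaw-damper',yaw-x[2],'z',t['ee_pos'][2],'F',t['wrist_force'].round(1))
E
python3 rel.py
```

```text
r 0.10134798800042853 q of tcp 0.5292754185616484 yaw-damper 0.29840984802533843 z 0.07883926392639745 F [1.8 0.8 0.7]
```

send_rows:
  moves: "-0.08 -0.45 0 0 0 0.9;-0.08 -0.45 0 0 0 0.9;-0.08 -0.45 0 0 0 0.9;-0.08 -0.45 0 0 0 0.9;-0.08 -0.45 0 0 0 0.9"

```text
time_s: 4.75
ee_pos: [0.4633, -0.0278, 0.0787]
eef_rot: [1.0, 0.002, 0.0, 0.0]
wrist_force: [0.1, 0.6, -0.4]
grip_width: 0.0007
grip_force: 0.0
```

```bash
python3 rel.py
```

```text
r 0.10095138119535134 q of tcp 0.08429676642566677 yaw-damper -0.15694945880340355 z 0.07873977051449371 F [ 0.1  0.6 -0.4]
```

```bash
python3 - <<'E'
from h import *
t=snap('top')['color'][165:285,245:405]; d=snap('side')['color'][200:290,260:380]
a=cv2.resize(t,(533,400),interpolation=cv2.INTER_CUBIC); b=cv2.resize(d,(267,200),interpolation=cv2.INTER_CUBIC)
o=np.zeros((400,800,3),np.uint8); o[:,:533]=a; o[:200,533:]=b
cv2.imwrite('pics/c3.png',o[:,:,::-1])
E
```

```text
(no output)
```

View pics/c3.png

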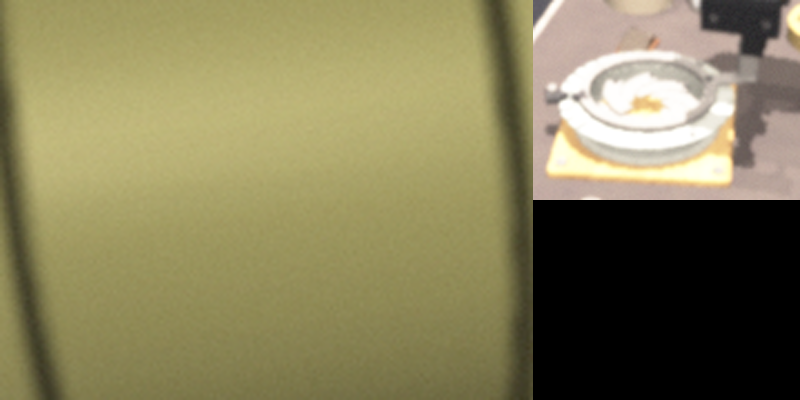

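In the top view the arm hides everything. In the side inset the tab at (743,68) sits against the finger, and the pointer has moved with the ring. I'll carry on to the stop.

send_rows:
  moves: "-0.08 -0.45 0 0 0 0.9;-0.08 -0.45 0 0 0 0.9;-0.08 -0.45 0 0 0 0.9;-0.08 -0.45 0 0 0 0.9;-0.08 -0.45 0 0 0 0.9"

```text
time_s: 5.35
ee_pos: [0.4636, 0.0171, 0.0787]
eef_rot: [0.975, -0.22, 0.0, 0.0]
wrist_force: [0.2, -0.5, 0.8]
grip_width: 0.0001
grip_force: 0.0
```

```bash
python3 rel.py
```

```text
r 0.09980204989722437 q of tcp -0.36699829401096296 yaw-damper -0.6047678440694384 z 0.07872129506997039 F [ 0.2 -0.5  0.8]
```

send_rows:
  moves: "-0.08 -0.45 0 0 0 0.9;-0.05 -0.3 0 0 0 0.6;-0.04 -0.2 0 0 0 0.4;0 -0.1 0 0 0 0;0 0 0 0 0 0"

```text
time_s: 5.85
ee_pos: [0.471, 0.0371, 0.0786]
eef_rot: [0.951, -0.31, 0.0, 0.0]
wrist_force: [-0.7, 0.7, 0.4]
grip_width: 0.0006
grip_force: 0.0
```

```bash
python3 rel.py
```

```text
r 0.0989594131805071 q of tcp -0.5817137955821418 yaw-damper -0.7912480515466035 z 0.07864447906852648 F [-0.7  0.7  0.4]
```

send_rows:
  moves: "0 -0.1 0 0 0 0;0 -0.1 0 0 0 0;0 0 0 0 0 0;0 0 0 0 0 0;0 0 0 0 0 0"

```text
time_s: 6.35
ee_pos: [0.473, 0.0405, 0.0786]
eef_rot: [0.95, -0.311, -0.0, 0.0]
wrist_force: [0.3, -0.1, 0.1]
grip_width: 0.0003
grip_force: 0.0
```

```bash
python3 rel.py;  python3 - <<'E'
from h import *
d=snap('side')['color'][190:280,260:380]
cv2.imwrite('pics/c4.png',cv2.resize(d,(800,600),interpolation=cv2.INTER_CUBIC)[:,:,::-1])
E
```

```text
r 0.09859512608904666 q of tcp -0.6210546007739579 yaw-damper -0.7927557240296425 z 0.07861330247206011 F [ 0.3 -0.1  0.1]
```

View pics/c4.png

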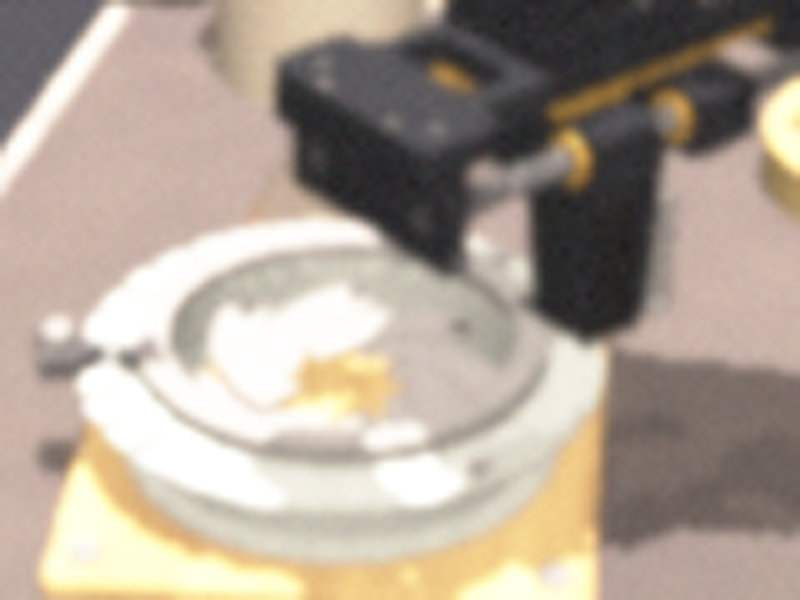

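```bash
python3 - <<'E'
from h import *
x=np.load('x.npy'); s=snap('side'); t=r.sense(); M=R.from_quat(t['eef_rot']).as_matrix(); p=t['ee_pos']
f=lambda a:((proj(s,a)-[260,190]+.5)*20/3).round()
for n,a in(('tip',p+M@[0,0,.014]),('tcp',p),('up60',p+M@[0,0,-.06]),('+y30',p+M@[0,.03,.014]),('-y30',p+M@[0,-.03,.014])): print(n,f(a))
def P(rr,a,z): return [x[0]+rr*np.cos(a+x[2]),x[1]+rr*np.sin(a+x[2]),z]
for q in(-.8,-.7,-.3,0,.17,.3): print(q,'tab top',f(P(.1,np.pi+q,.093)),'tab base',f(P(.1,np.pi+q,.055)),'ptr',f(P(.067,q,.054)))
print('centre',f(P(0,0,.054)),'clip',f(P(.091,.17,.058)))
E
```

```text
tip [583. 401.]
tcp [584. 362.]
up60 [591. 190.]
+y30 [654. 367.]
-y30 [508. 435.]
-0.8 tab top [549. 346.] tab base [545. 451.] ptr [215. 234.]
-0.7 tab top [573. 334.] tab base [569. 439.] ptr [200. 241.]
-0.3 tab top [640. 276.] tab base [634. 380.] ptr [151. 275.]
0 tab top [657. 228.] tab base [651. 331.] ptr [133. 306.]
0.17 tab top [653. 201.] tab base [648. 303.] ptr [131. 325.]
0.3 tab top [645. 181.] tab base [640. 282.] ptr [133. 340.]
centre [340. 317.] clip [ 55. 317.]
```

```bash
python3 - <<'E'
from h import *
s=snap('side'); M=R.from_quat([.9772,.2123,-.0002,-.0008]).as_matrix(); p=np.array([.259,-.5682,.2229])
for n,a in(('tip+',p+M@[0,.053,.014]),('tip-',p+M@[0,-.053,.014]),('up64',p+M@[0,0,-.05])): print(n,proj(s,a))
a=cv2.imread('pics/side0.png')[30:110,430:530]
d=snap('side')['color'][180:260,320:420][:,:,::-1]
cv2.imwrite('pics/c5.png',np.hstack([cv2.resize(i,(400,320),interpolation=cv2.INTER_CUBIC) for i in(a,d)]))
E
```

```text
tip+ [460.32599875  94.84473922]
tip- [476.31031877 106.34621587]
up64 [471.77069757  77.18027062]
```

View pics/c5.png

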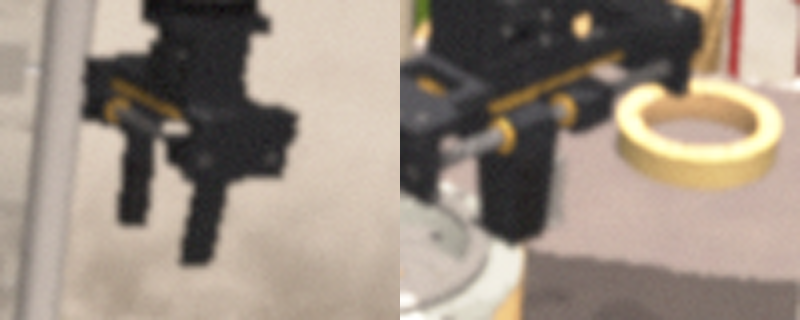

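```bash
python3 - <<'E'
from h import *
s=snap('top'); M=R.from_quat([.974,.227,0,0]).as_matrix(); p=np.array([.4887,-.0883,.1229])
print('seen end mid px',c2p(380,470))
for h in(.05,.07,.09,.11): print(h,proj(s,p+M@[0,-.0935,-h]))
s=snap('side'); # reference points: damper board corners / spanner check in side0
x=np.load('x.npy')
for a,b in((1,1),(1,-1),(-1,-1),(-1,1)):
    c,n=np.cos(x[2]),np.sin(x[2]); u=.085*np.array([a,b]); print(a,b,proj(s,[x[0]+c*u[0]-n*u[1],x[1]+n*u[0]+c*u[1],.012]))
E
python3 rel.py
```

```text
seen end mid px (320.6, 258.6)
0.05 [316.10252778 264.94971912]
0.07 [316.0827816  263.19871705]
0.09 [316.06201178 261.35694283]
0.11 [316.04013659 259.41715019]
1 1 [265.1744299  274.06812816]
1 -1 [277.98345848 231.18449854]
-1 -1 [350.76685366 234.95525645]
-1 1 [347.80843275 278.73306367]
r 0.09860393352219715 q of tcp -0.6220295393194151 yaw-damper -0.7926977219524174 z 0.07859532763130625 F [-0.5  0.6  0.2]
```

The side view shows the pointer still near the clip and the tab, hidden behind the finger, still at about q=0.3. The fingertips therefore passed over the tab. They stand about 28 mm higher than the reported pose implies. I'll raise the arm, go back to the right, and probe the bare chest top to find the true tip height.

send_rows:
  moves: "0 0 -1 0 0 -1;0 0 -0.5 0 0 -1;0 0 0 0 0 -1;0 0 0 0 0 -1;0 0 0 0 0 -1"

```text
time_s: 7.15
ee_pos: [0.4731, 0.0406, 0.1088]
eef_rot: [0.998, -0.064, 0.0, 0.0]
wrist_force: [-0.2, -0.7, -0.3]
grip_width: 0.0007
grip_force: 0.0
```

send_rows:
  moves: "0 0 0 0 0 -1;0 0 0 0 0 -1;0 0 0 0 0 -1;0 0 0 0 0 -1;0 0 0 0 0 -1"

```text
time_s: 7.65
ee_pos: [0.473, 0.0405, 0.1086]
eef_rot: [0.983, 0.185, -0.0, 0.0]
wrist_force: [0.6, -0.5, -0.2]
grip_width: 0.0006
grip_force: 0.0
```

```bash
cat > go.py <<'E'
import sys
from h import *
t=r.sense(); M=R.from_quat(t['eef_rot']).as_matrix()
g=np.array([float(a) for a in sys.argv[1:4]]); print('units',(M.T@(g-t['ee_pos'])/.02).round(2),'yaw',np.arctan2(M[1,0],M[0,0]),t['ee_pos'],t['time_s'])
E
python3 go.py .425 -.085 .10; python3 rel.py
```

```text
units [-4.52  4.97  0.43] yaw 0.37185536803085784 [0.47299417 0.04049211 0.10861772] 7.65
r 0.09857630396287256 q of tcp -0.621470325409341 yaw-damper 0.2113117569755941 z 0.1086177233218997 F [ 0.6 -0.5 -0.2]
```

send_rows:
  moves: "-0.9 1 0 0 0 -0.2;-0.9 1 0 0 0 -0.2;-0.9 1 0 0 0 -0.2;-0.9 1 0 0 0 -0.2;-0.9 1 0 0 0 -0.1"

```text
time_s: 8.15
ee_pos: [0.4297, -0.0878, 0.1087]
eef_rot: [0.974, 0.227, 0.0, 0.0]
wrist_force: [0.4, 0.3, -0.1]
grip_width: 0.0003
grip_force: 0.0
```

send_rows:
  moves: "0 0 0.8 0 0 0;0 0 0.8 0 0 0;0 0 0.8 0 0 0;0 0 0.6 0 0 0;0 0 0.2 0 0 0"

```text
time_s: 8.65
ee_pos: [0.4297, -0.0869, 0.0437]
eef_rot: [0.974, 0.227, -0.001, -0.0]
wrist_force: [-0.2, -0.5, 0.0]
grip_width: 0.0006
grip_force: 0.0
```

```bash
python3 rel.py; python3 - <<'E'
from h import *
d=snap('side')['color'][180:300,300:400][:,:,::-1]
cv2.imwrite('pics/c6.png',cv2.resize(d,(500,600),interpolation=cv2.INTER_CUBIC))
E
```

```text
r 0.155864388734567 q of tcp 0.404825121337577 yaw-damper 0.29732374482282886 z 0.043678914250004974 F [-0.2 -0.5  0. ]
```

View pics/c6.png

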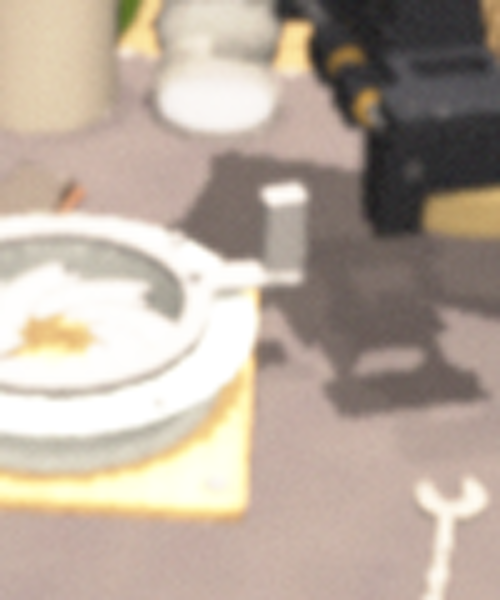

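The tab at (285,230) is unmoved. The fingertip at (395,230) hangs well above the chest, so I'll probe straight down.

send_rows:
  moves: "0 0 0.25 0 0 0;0 0 0.25 0 0 0;0 0 0.25 0 0 0;0 0 0.25 0 0 0;0 0 0.25 0 0 0"

```text
time_s: 9.2
ee_pos: [0.4338, -0.0876, 0.0228]
eef_rot: [0.974, 0.227, -0.003, -0.001]
wrist_force: [0.3, -0.2, 0.5]
grip_width: 0.0005
grip_force: 0.0
```

send_rows:
  moves: "0 0 0.1 0 0 0;0 0 0.1 0 0 0;0 0 0 0 0 0;0 0 0 0 0 0;0 0 0 0 0 0"

```text
time_s: 9.7
ee_pos: [0.4336, -0.0876, 0.0189]
eef_rot: [0.974, 0.227, -0.003, -0.001]
wrist_force: [1.2, -0.7, 1.4]
grip_width: 0.0007
grip_force: 0.0
```

send_rows:
  moves: "0 0 0.1 0 0 0;0 0 0.1 0 0 0;0 0 0.1 0 0 0;0 0 0 0 0 0;0 0 0 0 0 0"

```text
time_s: 10.2
ee_pos: [0.4334, -0.0876, 0.0128]
eef_rot: [0.974, 0.227, -0.003, -0.001]
wrist_force: [1.1, -0.2, 0.3]
grip_width: 0.0007
grip_force: 0.0
```

```bash
python3 - <<'E'
from h import *
t=r.sense(); print(t)
s=snap('side'); d=s['color'][180:300,300:420]
M=R.from_quat(t['eef_rot']).as_matrix(); print('nominal tip in crop',(proj(s,t['ee_pos']+M@[0,0,.014])-[300,180]+.5)*5)
cv2.imwrite('pics/c7.png',cv2.resize(d[:,:,::-1],(600,600),interpolation=cv2.INTER_CUBIC))
E
```

```text
{'time_s': 10.2, 'joint_pos': array([ 0.12867718,  0.89434318, -0.0532478 ,  2.23859174,  1.19958677,
        0.04383415, -2.21714229]), 'qvel': array([ 0.0017759 , -0.00274143,  0.00131751, -0.00071746,  0.00232172,
        0.00092135, -0.00896894]), 'tau': array([ 1.04920875e-02, -4.59931147e+01,  8.17419346e-01, -2.24828040e-01,
        7.78362178e-02, -6.39947969e-02, -5.27806138e-02]), 'ee_pos': array([ 0.43342141, -0.08755748,  0.01284815]), 'eef_rot': array([ 0.97390419,  0.22693562, -0.00299979, -0.00136017]), 'wrist_force': array([ 1.14954755, -0.1788404 ,  0.29002032]), 'moment': array([ 0.01653406, -0.00484533, -0.00680247]), 'grip_force': 0.0, 'grip_width': 0.0006525396534960224}
nominal tip in crop [373.13200517 333.5314705 ]
```

View pics/c7.png

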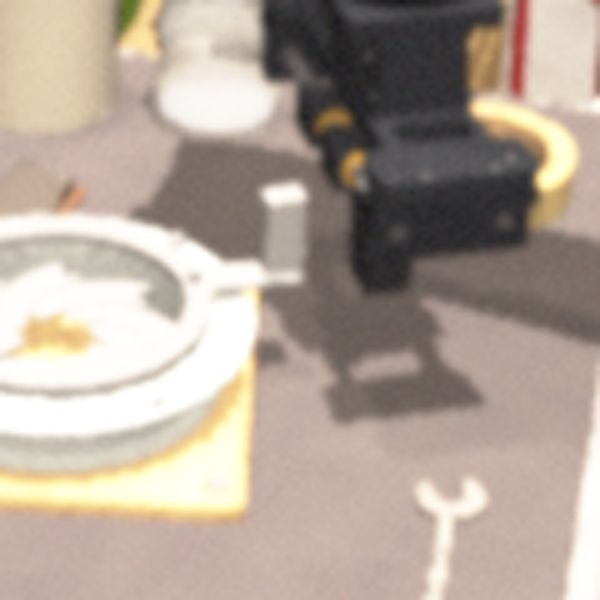

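The tip appears at (380,288), while the reported pose puts it at (373,333). The reported tip is already at z≈0 without contact, so the true tips stand about 27 mm higher than reported. A TCP reading of about 0.052 therefore puts the tips near 65 mm. Joint 6 is close to its limit here, so I'll lift and go to the right of the tab.

send_rows:
  moves: "0 0 -1 0 0 0;0 0 -1 0 0 0;0 0 -1 0 0 0;0 0 -1 0 0 0;0 0 -0.2 0 0 0"

```text
time_s: 10.75
ee_pos: [0.4345, -0.0877, 0.0983]
eef_rot: [0.974, 0.226, -0.002, -0.001]
wrist_force: [1.1, -0.1, 0.7]
grip_width: 0.0003
grip_force: 0.0
```

```bash
python3 go.py .490 -.092 .10
```

```text
units [ 2.4   1.42 -0.1 ] yaw 0.4569235212310151 [ 0.43451268 -0.08772869  0.09831331] 10.75
```

send_rows:
  moves: "0.6 0.4 0 0 0 0;0.6 0.4 0 0 0 0;0.6 0.4 0 0 0 0;0.6 0.2 0 0 0 0;0 0 0.6 0 0 0"

```text
time_s: 11.25
ee_pos: [0.4918, -0.0911, 0.0843]
eef_rot: [0.974, 0.227, -0.001, -0.001]
wrist_force: [0.0, 0.7, -0.0]
grip_width: 0.0008
grip_force: 0.0
```

send_rows:
  moves: "0 0 0.6 0 0 0;0 0 0.6 0 0 0;0 0 0.5 0 0 0;0 0 0 0 0 0;0 0 0 0 0 0"

```text
time_s: 11.75
ee_pos: [0.4886, -0.0913, 0.05]
eef_rot: [0.974, 0.227, -0.004, -0.001]
wrist_force: [0.0, 0.2, -0.1]
grip_width: 0.0003
grip_force: 0.0
```

```bash
python3 rel.py
```

```text
r 0.11412053885679377 q of tcp 0.7199199622694379 yaw-damper 0.29783134698563507 z 0.050048932185012246 F [ 0.   0.2 -0.1]
```

send_rows:
  moves: "0.1 -0.3 0 0 0 0;0.1 -0.3 0 0 0 0;0 -0.2 0 0 0 0;0 -0.2 0 0 0 0;0 0 0 0 0 0"

```text
time_s: 12.25
ee_pos: [0.4836, -0.071, 0.0507]
eef_rot: [0.974, 0.228, -0.003, -0.001]
wrist_force: [0.7, 0.4, 0.1]
grip_width: 0.0004
grip_force: 0.0
```

send_rows:
  moves: "0 -0.15 0 0 0 0;0 -0.15 0 0 0 0;0 -0.15 0 0 0 0;0 -0.15 0 0 0 0;0 -0.15 0 0 0 0"

```text
time_s: 12.75
ee_pos: [0.4771, -0.0589, 0.0505]
eef_rot: [0.974, 0.227, -0.003, -0.001]
wrist_force: [-0.7, -2.1, 0.7]
grip_width: 0.0005
grip_force: 1.1
```

```bash
python3 rel.py
```

```text
r 0.10087789184582588 q of tcp 0.42244933215491254 yaw-damper 0.29647839668715137 z 0.05048689393437614 F [-0.7 -2.1  0.7]
```

Contact is made, with about 2 N opposing the push. Sweeping left.

send_rows:
  moves: "-0.04 -0.45 0 0 0 0.9;-0.04 -0.45 0 0 0 0.9;-0.04 -0.45 0 0 0 0.9;-0.04 -0.45 0 0 0 0.9;-0.04 -0.45 0 0 0 0.9"

```text
time_s: 13.25
ee_pos: [0.4596, -0.0171, 0.0505]
eef_rot: [1.0, 0.002, -0.005, 0.0]
wrist_force: [-1.0, -2.0, 0.0]
grip_width: 0.0004
grip_force: 1.2
```

send_rows:
  moves: "-0.04 -0.45 0 0 0 0.9;-0.04 -0.45 0 0 0 0.9;-0.04 -0.45 0 0 0 0.9;-0.04 -0.45 0 0 0 0.9;0 0 0 0 0 0"

```text
time_s: 13.75
ee_pos: [0.4618, 0.021, 0.0506]
eef_rot: [0.985, -0.174, -0.004, -0.0]
wrist_force: [0.5, -0.1, -0.0]
grip_width: 0.0005
grip_force: 0.0
```

```bash
python3 rel.py
```

```text
r 0.10246341357778846 q of tcp -0.4005885127241813 yaw-damper -0.510647847358765 z 0.05059469392487444 F [ 0.5 -0.1 -0. ]
```

send_rows:
  moves: "0 -0.45 0 0 0 0.9;0 -0.4 0 0 0 0.8;0 -0.3 0 0 0 0.6;0 -0.15 0 0 0 0.3;0 -0.1 0 0 0 0.2"

```text
time_s: 14.25
ee_pos: [0.4693, 0.0404, 0.0504]
eef_rot: [0.95, -0.311, -0.007, 0.005]
wrist_force: [-8.5, -9.8, 8.6]
grip_width: 0.0002
grip_force: 6.7
```

```bash
python3 rel.py
```

```text
r 0.10189121717192835 q of tcp -0.6042385001777126 yaw-damper -0.7939992389645314 z 0.05041555410655805 F [-8.5 -9.8  8.6]
```

send_rows:
  moves: "0 -0.05 0 0 0 0;0 0 0 0 0 0;0 0 0 0 0 0;0 0 0 0 0 0;0 0 0 0 0 0"

```text
time_s: 14.75
ee_pos: [0.4692, 0.0404, 0.0504]
eef_rot: [0.95, -0.311, -0.008, 0.005]
wrist_force: [-8.1, -7.5, 7.0]
grip_width: 0.0005
grip_force: 6.1
```

send_rows:
  moves: "0 0.6 0 0 0 0;0 0.4 0 0 0 0;0 0 -0.8 0 0 0;0 0 -1 0 0 0;0 0 -1 0 0 0"

```text
time_s: 15.25
ee_pos: [0.4644, 0.0291, 0.1073]
eef_rot: [0.951, -0.31, -0.003, -0.0]
wrist_force: [0.6, 0.1, 1.1]
grip_width: 0.0005
grip_force: 0.0
```

```bash
python3 rel.py; cat > meas.py <<'E'
from h import *
x=np.load('x.npy'); s=snap('side'); g=cv2.cvtColor(s['color'],cv2.COLOR_RGB2GRAY).astype(np.float32); o=np.load('off.npy') if __import__('os').path.exists('off.npy') else np.zeros(2)
def P(rr,a,z): return [x[0]+rr*np.cos(a+x[2]),x[1]+rr*np.sin(a+x[2]),z]
def prof(g,s,rr,z,A): 
    m=np.array([proj(s,P(rr,a,z)) for a in A],np.float32); return cv2.remap(g,m[:,:1].copy(),m[:,1:].copy(),1)[:,0]
A=np.arange(-1,1.01,.05)
for rr,z in((.064,.054),(.068,.054)): print('side',rr,list(zip(A.round(2),prof(g,s,rr,z,A).astype(int))))
s=snap('top'); g=cv2.cvtColor(s['color'],cv2.COLOR_RGB2GRAY).astype(np.float32)
for rr,z in((.064,.054),(.068,.054),(.088,.058)): print('top',rr,list(zip(A.round(2),prof(g,s,rr,z,A).astype(int))))
E
python3 meas.py | sed 's/np.float64(\([^)]*\))/\1/g; s/np.int64(\([^)]*\))/\1/g'
```

```text
r 0.1021698023913496 q of tcp -0.48354225046682053 yaw-damper -0.7914900901441555 z 0.10726799662624685 F [0.6 0.1 1.1]
side 0.064 [(-1.0, 226), (-0.95, 230), (-0.9, 217), (-0.85, 194), (-0.8, 177), (-0.75, 172), (-0.7, 188), (-0.65, 225), (-0.6, 242), (-0.55, 249), (-0.5, 254), (-0.45, 255), (-0.4, 254), (-0.35, 254), (-0.3, 255), (-0.25, 255), (-0.2, 255), (-0.15, 254), (-0.1, 254), (-0.05, 254), (0.0, 254), (0.05, 255), (0.1, 254), (0.15, 254), (0.2, 254), (0.25, 254), (0.3, 253), (0.35, 253), (0.4, 253), (0.45, 253), (0.5, 253), (0.55, 253), (0.6, 253), (0.65, 253), (0.7, 253), (0.75, 253), (0.8, 253), (0.85, 254), (0.9, 254), (0.95, 253), (1.0, 252)]
side 0.068 [(-1.0, 196), (-0.95, 196), (-0.9, 190), (-0.85, 181), (-0.8, 174), (-0.75, 169), (-0.7, 191), (-0.65, 208), (-0.6, 220), (-0.55, 234), (-0.5, 243), (-0.45, 244), (-0.4, 244), (-0.35, 247), (-0.3, 252), (-0.25, 255), (-0.2, 254), (-0.15, 254), (-0.1, 253), (-0.05, 254), (0.0, 255), (0.05, 255), (0.1, 255), (0.15, 255), (0.2, 255), (0.25, 255), (0.3, 255), (0.35, 254), (0.4, 254), (0.45, 252), (0.5, 250), (0.55, 248), (0.6
[... 1036 characters left out ...]
, 142), (0.45, 143), (0.5, 142), (0.55, 144), (0.6, 143), (0.65, 145), (0.7, 143), (0.75, 145), (0.8, 145), (0.85, 145), (0.9, 145), (0.95, 145), (1.0, 148)]
top 0.088 [(-1.0, 143), (-0.95, 142), (-0.9, 143), (-0.85, 143), (-0.8, 142), (-0.75, 141), (-0.7, 139), (-0.65, 140), (-0.6, 139), (-0.55, 138), (-0.5, 137), (-0.45, 137), (-0.4, 134), (-0.35, 134), (-0.3, 134), (-0.25, 136), (-0.2, 134), (-0.15, 134), (-0.1, 136), (-0.05, 134), (0.0, 134), (0.05, 135), (0.1, 133), (0.15, 135), (0.2, 135), (0.25, 134), (0.3, 135), (0.35, 136), (0.4, 138), (0.45, 138), (0.5, 137), (0.55, 138), (0.6, 138), (0.65, 139), (0.7, 139), (0.75, 142), (0.8, 143), (0.85, 144), (0.9, 145), (0.95, 145), (1.0, 145)]
```

The pointer profile in the side view is darkest at about -0.78, and the force rose sharply, so the lever is at its left stop. Next I'll cross over the tab to its left side.

```bash
python3 go.py .5075 .0925 .107; python3 go.py .5075 .0925 .050
```

```text
units [-0.19 -3.78  0.08] yaw -0.6316087141160179 [0.46598639 0.02921734 0.10856683] 15.35
units [-0.19 -3.77  2.93] yaw -0.6316087141160179 [0.46598639 0.02921734 0.10856683] 15.35
```

send_rows:
  moves: "0 -0.8 0 0 0 0;0 -0.8 0 0 0 0;0 -0.8 0 0 0 0;-0.1 -0.8 0 0 0 0;-0.1 -0.6 0 0 0 0"

```text
time_s: 15.85
ee_pos: [0.5064, 0.0949, 0.1057]
eef_rot: [0.951, -0.31, -0.003, 0.0]
wrist_force: [-0.4, 0.0, 0.3]
grip_width: 0.0004
grip_force: 0.0
```

send_rows:
  moves: "0 0 0.8 0 0 0;0 0 0.8 0 0 0;0 0 0.8 0 0 0;0 0 0.5 0 0 0;0 0 0 0 0 0"

```text
time_s: 16.35
ee_pos: [0.5044, 0.0931, 0.0471]
eef_rot: [0.951, -0.311, -0.004, 0.001]
wrist_force: [-0.2, -0.5, -0.1]
grip_width: 0.0007
grip_force: 0.0
```

```bash
python3 rel.py
```

```text
r 0.11195565816949132 q of tcp -1.1981342337407066 yaw-damper -0.7920106731254849 z 0.04714358702301112 F [-0.2 -0.5 -0.1]
```

send_rows:
  moves: "0.1 0.2 -0.15 0 0 0;0.1 0.2 0 0 0 0;0 0.2 0 0 0 0;0 0.2 0 0 0 0;0 0.15 0 0 0 0"

```text
time_s: 16.85
ee_pos: [0.4971, 0.0745, 0.0518]
eef_rot: [0.95, -0.311, -0.003, 0.0]
wrist_force: [-0.2, -0.1, -0.8]
grip_width: 0.0003
grip_force: 0.0
```

send_rows:
  moves: "0 0.15 0 0 0 0;0 0.15 0 0 0 0;0 0.15 0 0 0 0;0 0.15 0 0 0 0;0 0.15 0 0 0 0"

```text
time_s: 17.35
ee_pos: [0.4886, 0.063, 0.0517]
eef_rot: [0.95, -0.311, -0.003, 0.0]
wrist_force: [1.8, 0.6, 1.4]
grip_width: 0.0007
grip_force: 1.2
```

```bash
python3 rel.py
```

```text
r 0.09838060059605379 q of tcp -0.9006555526048511 yaw-damper -0.7924769568242339 z 0.05165875387962489 F [1.8 0.6 1.4]
```

send_rows:
  moves: "-0.03 0.44 0 0 0 -0.9;-0.03 0.44 0 0 0 -0.9;-0.03 0.44 0 0 0 -0.9;-0.03 0.44 0 0 0 -0.9;-0.03 0.44 0 0 0 -0.9"

```text
time_s: 17.85
ee_pos: [0.4677, 0.0251, 0.0518]
eef_rot: [0.996, -0.089, -0.002, -0.001]
wrist_force: [2.5, 1.8, 0.8]
grip_width: 0.0005
grip_force: 1.3
```

send_rows:
  moves: "-0.03 0.44 0 0 0 -0.9;-0.03 0.44 0 0 0 -0.9;-0.03 0.44 0 0 0 -0.9;0 0.2 0 0 0 -0.4;0 0.1 0 0 0 -0.2"

```text
time_s: 18.35
ee_pos: [0.4631, -0.0072, 0.0516]
eef_rot: [0.997, 0.074, -0.003, -0.001]
wrist_force: [0.6, 2.7, 0.8]
grip_width: 0.0003
grip_force: 1.1
```

```bash
python3 rel.py; sed -i 's/^for rr,z in((.064,.054),(.068,.054),(.088,.058)).*$//' meas.py; python3 meas.py | sed 's/np.float64(\([^)]*\))/\1/g; s/np.int64(\([^)]*\))/\1/g'
```

```text
r 0.09830868277307625 q of tcp -0.12114411765849128 yaw-damper -0.012606933870155795 z 0.051613149027484734 F [0.6 2.7 0.8]
side 0.064 [(-1.0, 224), (-0.95, 230), (-0.9, 232), (-0.85, 238), (-0.8, 245), (-0.75, 245), (-0.7, 249), (-0.65, 246), (-0.6, 244), (-0.55, 249), (-0.5, 254), (-0.45, 255), (-0.4, 254), (-0.35, 254), (-0.3, 254), (-0.25, 255), (-0.2, 254), (-0.15, 254), (-0.1, 254), (-0.05, 253), (0.0, 254), (0.05, 253), (0.1, 249), (0.15, 233), (0.2, 196), (0.25, 172), (0.3, 176), (0.35, 210), (0.4, 240), (0.45, 250), (0.5, 253), (0.55, 252), (0.6, 253), (0.65, 253), (0.7, 253), (0.75, 253), (0.8, 252), (0.85, 252), (0.9, 252), (0.95, 253), (1.0, 253)]
side 0.068 [(-1.0, 195), (-0.95, 198), (-0.9, 205), (-0.85, 206), (-0.8, 212), (-0.75, 218), (-0.7, 217), (-0.65, 210), (-0.6, 220), (-0.55, 233), (-0.5, 242), (-0.45, 243), (-0.4, 242), (-0.35, 246), (-0.3, 251), (-0.25, 255), (-0.2, 254), (-0.15, 254), (-0.1, 253), (-0.05, 254), (0.0, 255), (0.05, 255), (0.1, 254), (0.15, 249), (0.2, 215), (0.25, 168), (0.3, 145), (0.35, 163), (0.4, 203), (0.45, 230), (0.5, 242), (0.55, 246), (0.6, 244), (0.65, 244), (0.7, 247), (0.75, 248), (0.8, 249), (0.85, 251), (0.9, 251), (0.95, 251), (1.0, 251)]
```

send_rows:
  moves: "0 -0.4 0 0 0 0;0 -0.4 0 0 0 0;0 0 -1 0 0 0;0 0 -1 0 0 0;0 0 -1 0 0 0"

```text
time_s: 18.95
ee_pos: [0.4601, 0.0097, 0.1121]
eef_rot: [0.997, 0.074, -0.004, -0.001]
wrist_force: [0.1, -0.0, 0.4]
grip_width: 0.0005
grip_force: 0.0
```

send_rows:
  moves: "0 1 0 0 0 -1;0 1 0 0 0 -1;0 1 0 0 0 -1;0 1 0 0 0 0;0 1 0 0 0 0"

```text
time_s: 19.45
ee_pos: [0.4926, -0.0852, 0.1112]
eef_rot: [0.975, 0.222, -0.004, -0.002]
wrist_force: [0.6, -0.6, -0.4]
grip_width: 0.0005
grip_force: 0.0
```

send_rows:
  moves: "0 1 0 0 0 0;0 1 0 0 0 0;0 1 0 0 0 0;0 0 0 0 0 0;0 0 0 0 0 0"

```text
time_s: 19.95
ee_pos: [0.5184, -0.1382, 0.1108]
eef_rot: [0.975, 0.222, -0.004, -0.002]
wrist_force: [-0.1, 0.8, 0.5]
grip_width: 0.0006
grip_force: 0.0
```

```bash
python3 - <<'E'
from h import *
ims=[snap('top')['color'].astype(np.float32) for _ in range(4)]
m=np.mean(ims,0); np.save('top2.npy',m)
c=cv2.resize(m[168:208,270:320],(800,640),interpolation=cv2.INTER_CUBIC)[:600]
cv2.imwrite('pics/c8.png',np.clip(c,0,255).astype(np.uint8)[:,:,::-1])
E
```

```text
(no output)
```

View pics/c8.png

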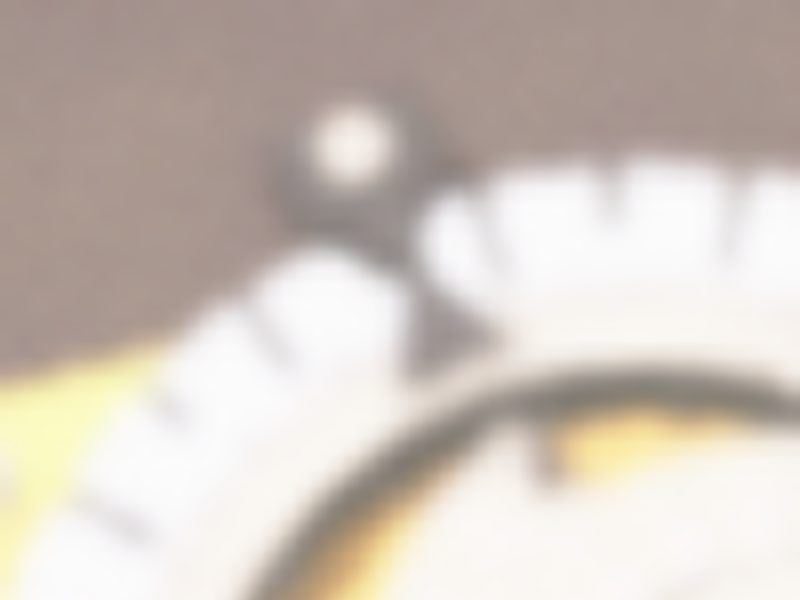

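The pointer has its tip near (415,275) and its base corners near (412,380) and (485,330). It faces the clip, whose tip is near (408,270) and screw head at (353,145). They already look in line, so I'll check the angles numerically.

```bash
python3 - <<'E'
from h import *
x=np.load('x.npy'); s=snap('top'); m=np.load('top2.npy'); g=m.mean(2).astype(np.float32)
def P(rr,a,z): return [x[0]+rr*np.cos(a+x[2]),x[1]+rr*np.sin(a+x[2]),z]
def pol(u,v,z):
    p=at(s,*c2p(u,v,270,168,16),z); d=p[:2]-x[:2]; return np.hypot(*d).round(4),(np.arctan2(d[1],d[0])-x[2]).round(3)
for n,a in dict(head=(353,145,.058),ctip=(408,268,.052),b1=(410,382,.054),b2=(487,331,.054),bm=(449,355,.054)).items(): print(n,pol(*a))
A=np.arange(-.2,.6,.01)
for rr,z in((.060,.054),(.063,.054),(.066,.054),(.069,.054),(.072,.052),(.075,.05),(.078,.05),(.084,.056),(.087,.056),(.095,.056)):
    q=np.array([proj(s,P(rr,a,z)) for a in A],np.float32); v=cv2.remap(g,q[:,:1].copy(),q[:,1:].copy(),cv2.INTER_CUBIC)[:,0]
    w=np.clip(np.percentile(v,80)-v-25,0,None); k=A[v.argmin()]; w*=abs(A-k)<.2; print(rr,int(v.min()),'centroid',(w@A/w.sum()).round(3))
E
```

```text
head (np.float64(0.0912), np.float64(0.166))
ctip (np.float64(0.0755), np.float64(0.162))
b1 (np.float64(0.0613), np.float64(0.258))
b2 (np.float64(0.0634), np.float64(0.073))
bm (np.float64(0.0622), np.float64(0.162))
0.06 193 centroid 0.167
0.063 152 centroid 0.159
0.066 152 centroid 0.157
0.069 159 centroid 0.156
0.072 172 centroid 0.156
0.075 169 centroid 0.159
0.078 144 centroid 0.172
0.084 132 centroid 0.177
0.087 134 centroid nan
0.095 144 centroid nan<stdin>:10: RuntimeWarning: invalid value encountered in scalar divide
```

The pointer is at about 0.160 rad and the clip at about 0.165 rad, a gap of roughly 0.5 mm. Rising clear and handing in.

send_rows:
  moves: "0 0 -1 0 0 0;0 0 -1 0 0 0;0 0 -1 0 0 0;0 0 -0.5 0 0 0;0 0 0 0 0 0"

```text
time_s: 20.7
ee_pos: [0.5203, -0.1391, 0.1822]
eef_rot: [0.975, 0.222, -0.002, -0.001]
wrist_force: [0.1, -0.7, -0.1]
grip_width: 0.0006
grip_force: 0.0
```

```bash
python3 -c "
from station import r
print(r.sense()['wrist_force'], r.sign_off())"
```

```text
the job is handed in; nothing more can be done
[ 0.07080714 -0.68344552 -0.11642391] None
```

I pushed the lever to its left stop, then back until the pointer lined up with the index clip (about 0.5 mm apart by my camera measurement), and handed the job in with the arm clear; no verdict was returned.

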